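Lock the skate truck into its cradle with the two sliding keepers

ROBOT

A 6-joint arm with a two-finger parallel gripper is mounted at the origin on the work surface. World frame = base frame: x ahead of the robot, y to its left, z up, the work surface at z = 0. Lengths are in mm, angles in rad, forces in N, time in s.
With the tool pointing down it reaches from about 275 to 750 mm from the base axis. Payload 10.2 kg.
Tool frame: the origin (TCP) lies where the fingers leave the gripper's body, on its centre line; the fingertips stand 73 mm ahead of it and the grasp point (between the pads) lies 54 mm ahead of it (tcp_to_tips is the distance from the TCP to the fingertips, in mm); z points along the fingers, y is the line along which they close (so a half turn about z gives the same grasp; the last joint's range is limited). The gripper opens to 85 mm and grips with 20 to 120 N. Pads are 22 mm wide; open, the fingers measure 114 mm over their backs; the gripper's body (76 mm by 85 mm) begins 54 mm behind the grasp point. The pads swing forward as they close: fully open they stand 13 mm farther back than shut.
Start: joints at [-1.405, 0.313, 1.498, -0, 1.331, -0.223], TCP at [199.004, -485.828, 303.894] pointing down, gripper open.
Joint ranges: [-2.94, 2.94], [-0.97, 2.17], [0.19, 2.56], [-1.23, 4.37], [0.02, 3.11], [-2.88, 2.88]. Speed limits (rad/s): [2.39, 2.39, 3.01, 3.14, 3.14, 3.14].

INTERFACE

Orientations are given as a unit quaternion [w, x, y, z].
In Python, from cell import * gives the robot as it stands. The module is installed in compiled form; this text tells all that it offers.
- The arm moves only by the tool apply_moves, never from a script. Its argument "moves" is a list of rows, each a list of 7 numbers: the opening, from -1 (shut) to 1 (fully open), so that 0 is half open, then the shift along the tool's x, y, z in cm, then the turn, a rotation vector about the tool's x, y, z in rad. In form: [[fingers, dx, dy, dz, ax, ay, az], ...]. A call has 1 to 8 rows; each row shifts and turns the commanded pose from where the row before left it, along the tool's axes as they then stand; what a row does not reach is not made up. A row lasts 1/10 s, in which the tool goes at most 50 mm and 8.59 degrees, less where a joint would pass 70% of its speed; a pose out of reach is approached as far as the arm can. A call is refused whole if a number of a shift passes 5 or a number of a turn 0.15, either way. A call with a gripper value outside its range is refused whole. The fingers move at their own pace and stop on an object; the grip force is fixed at half the most. Time passes only in rows, so rows that do not move let the fingers close. It gives the time, the measured TCP pose, the force, the opening and the grip force at its end, in the units of the state.
- state(): the state, without advancing time (a new reading comes with each control period).
- get_image(name): name is "scene" or "top"; returns the picture (384x512x3 uint8, red, green, blue); there is no depth.
- camera_model(name): a dict with "camera_matrix" (3x3 intrinsics, pixels), "R" (3x3) and "t" (3): a world point X has camera coordinates R X + t. Camera axes: x right, y down, z forward; pixel columns grow to the right and rows downward; lengths in mm; the calibration is good to about 2 mm. A picture is of the moment at which its call begins. camera_model takes no time and is no camera call.
- close_job(): hands the job in; it is judged then, once.
Trained networks look in the newest picture that a camera, given by its name, has taken for a name from the list of things; names that differ only in an ending like _2 or _b are one class to them, and where a whole thing is asked for, a point or a joint stands for the part that bears it (a point fixed in the world has none). Each returns a list of dicts, best first, with "p" (0 to 1); they miss things now and then, are a little off and sometimes report something else, mostly with a low value. They report only what shows in the picture. A call takes as long as a camera call. They do not tell look-alikes from the thing itself.
- spot_in(camera, query): "at" ([x, y, z] in mm, in the coordinates of the camera as it stood for that picture, good to about 4 mm: the middle of the surface that is visible of it).
The state is a dict: "t": time; "joint_positions": joint angles; "joint_vel": joint speeds; "effort": joint torques, N m; "ee_pos": TCP position; "tool_rot": TCP orientation; "ft_force": force on the tool from outside, world axes, zero at the start; "torque": the same for the moment, N m; "gripper_width": finger opening in mm; "grip_force": force on a finger pad.
Only numpy, scipy, OpenCV 4.12 (cv2) and the standard library are available. Lean on these libraries where they do the work, as an engineer would, in place of code of your own. Each camera call takes 0.05 s, during which the arm holds its last target. There are 200 camera calls.

TASK

Lock the skate truck down in its cradle: push the two sliding keepers, one on each side of it, along the rails towards the truck until each drops into its notch with its lip over the end of the truck's base plate, and do not drive either of them on past the notch. Push only, from the outside, with the fingertips or the outside of the fingers: do not pinch the keepers, and do not lift or shift the truck or anything else lying around.

Things in the scene. Friction and masses are not known exactly. Their poses are not given: they have to be found in the camera images.
- cradle: aluminium truck cradle fixed to the mat, 100 mm (its x) by 388 mm (its y, along the rails); origin at the middle of its underside, on the 3 mm rubber mat; bed top 12 mm and the two guide rails' tops (at x = +-43 mm) 22 mm above the origin; end bars 22 mm tall at y = +-190 mm. Two keepers slide on the rails along its y, one on each side of the truck. Across the bed between the rails, at y = +-60 and +-75 mm, pairs of small round ribs form each keeper's notch
- left_keeper (a joint): slide of the left keeper (the cradle's +y side) in m, 0 at the outer end, growing inwards to the truck; starts 0 to 0.035, notch centre 0.075, end stop 0.105. Friction about 1 N. From 0.061 a sprung ball climbs a rib: the push rises to about 9 N and falls to nothing at the crest, 0.068; just beyond it the keeper jumps into the notch by itself. A second, taller rib beyond it starts to resist at once and takes about 17 N to cross
- left_bar (a point): middle of the left keeper's crossbar, on its top, 46 mm above the work surface. Steel bar 110 mm across the rails, 40 mm along them, 20 mm tall; an upright plate 8 mm thick and 34 mm tall stands along its outer edge; a lip 50 mm wide sticks 16 mm out of its inner edge, and ends up 8 mm over the base plate, 4 mm clear above it
- left_face (a point): middle of the outer face of the left keeper's upright plate, the face to push on: flat and vertical, 110 mm across the rails, 34 mm tall (46 to 80 mm above the work surface), the plate 8 mm thick. Axes parallel to the cradle's: outwards is +y, the push goes the other way. It moves with the keeper
- right_keeper (a joint): slide of the right keeper (the cradle's -y side) in m, 0 at the outer end, growing inwards to the truck; starts 0 to 0.035, notch centre 0.075, end stop 0.105. Friction about 1 N. From 0.061 a sprung ball climbs a rib: the push rises to about 9 N and falls to nothing at the crest, 0.068; just beyond it the keeper jumps into the notch by itself. A second, taller rib beyond it starts to resist at once and takes about 17 N to cross
- right_bar (a point): middle of the right keeper's crossbar, on its top, 46 mm above the work surface. Steel bar 110 mm across the rails, 40 mm along them, 20 mm tall; an upright plate 8 mm thick and 34 mm tall stands along its outer edge; a lip 50 mm wide sticks 16 mm out of its inner edge, and ends up 8 mm over the base plate, 4 mm clear above it
- right_face (a point): middle of the outer face of the right keeper's upright plate, the face to push on: flat and vertical, 110 mm across the rails, 34 mm tall (46 to 80 mm above the work surface), the plate 8 mm thick. Axes parallel to the cradle's: outwards is -y, the push goes the other way. It moves with the keeper
- truck: loose aluminium skate truck sitting on the cradle's plinth midway between the keepers: base plate 56 x 80 x 8 mm with the 80 mm along the rails, hanger and 190 mm steel axle across the rails, 34 mm above the underside, 52 mm tall in all, 350 g. Origin at the middle of the base plate's underside. It stays put
- hex_key: chrome L-shaped hex key, 85 x 26 mm, 6 mm thick, lying beside the cradle on the robot's side; origin on the long leg; bystander
- bearing_shield: black plastic bearing shield, ring of 27 mm diameter, 4 mm thick, lying beside the cradle on the robot's side; bystander
- wheel: off-white skate wheel, 52 mm diameter, 32 mm tall, lying flat beside the cradle on the far side; bystander
- bearing: steel ball bearing, 22 mm diameter, 7 mm thick, lying flat beside the cradle on the far side; bystander
- parts_bowl: round magnetic steel parts bowl, 148 mm across, 32 mm tall, right of the cradle; origin at the middle of its underside; bystander
- acrylic_box: clear acrylic box with a sliding door, 118 x 160 x 85 mm, left of the cradle; origin at the middle of its underside; bystander
- screwdriver: screwdriver lying beyond the cradle; bystander
Things that resemble listed ones, but are neither listed nor needed, are in the scene too. Leave any yellow look-alike of the truck alone.

How it is judged:
By the outcome, as a careful person would: the job done as asked, in the order asked, and still so for the second after the job is handed in, with the robot touching nothing.
It also fails if it takes over 53 s, if anything falls off the work surface, if the arm or the gripper's body presses on something with over 40 N, if the wrist force passes 120 N, or if a joint passes its speed limit or range.

## Working session

There is one attempt and no reset: what is moved stays moved. The work goes in short steps, Python scripts to look and compute and a tool call to move; the robot and the scene stay as the last step left them, time stands still between calls to the robot, and variables do not carry over. Pictures are saved under pics/ and viewed, at most 10 in all, crops included, and the job is handed in when it is done.

Besides the shell and the picture viewer there is one more tool, called after ">>>" as a command line: name --pt "numbers of a row" for each row, then --argument value for the rest. apply_moves: Moves the arm, as the interface text tells. Its arguments: {"type":"object","properties":{"moves":{"type":"array","items":{"type":"array","items":{"type":"number"}}}},"required":["moves"]}

```bash
mkdir -p pics; cat > h.py <<'E'
from cell import *
import numpy as np, cv2
def world(cam,p):
    m=camera_model(cam); return np.array(m["R"]).T@(np.array(p)-np.array(m["t"]).ravel())
def pix(cam,X):
    m=camera_model(cam); c=np.array(m["camera_matrix"])@(np.array(m["R"])@np.array(X)+np.array(m["t"]).ravel()); return c[:2]/c[2]
def ray(cam,uv,z):
    m=camera_model(cam);R=np.array(m["R"]);t=np.array(m["t"]).ravel()
    d=R.T@np.linalg.inv(np.array(m["camera_matrix"]))@np.array([*uv,1.]);o=-R.T@t
    return o+d*(z-o[2])/d[2]
E
python3 - <<'E'
from h import *
a=get_image("scene");b=get_image("top")
cv2.imwrite("pics/s.png",a[:,:,::-1]);cv2.imwrite("pics/t.png",b[:,:,::-1])
for c in("scene","top"):
  for q in("cradle","left_bar","left_face","right_face","truck"):
    for r in spot_in(c,q)[:4]:
      w=world(c,r["at"]);print(c,q,round(r["p"],2),w.round(0),pix(c,w).round(0))
s=state();print(s["t"],s["ee_pos"],s["tool_rot"],s["gripper_width"])
E
```

```text
scene cradle 0.86 [ 587. -103.   24.] [238. 198.]
scene left_bar 0.74 [609.  70.  42.] [279. 174.]
scene right_face 0.74 [ 559. -199.   43.] [210. 204.]
scene truck 0.89 [705. 274.  31.] [335. 164.]
scene truck 0.79 [583. -74.  57.] [243. 186.]
scene truck 0.36 [608.  69.  45.] [278. 173.]
top cradle 0.74 [572. -70.  30.] [273. 202.]
top cradle 0.43 [ 502. -427.   15.] [384. 212.]
top left_bar 0.74 [594.  62.  48.] [232. 198.]
top left_face 0.73 [574. -59.  55.] [270. 200.]
top left_face 0.66 [594.  66.  44.] [231. 199.]
top left_face 0.61 [492. 435.  13.] [120. 244.]
top right_face 0.96 [ 550. -183.   41.] [309. 204.]
top truck 0.95 [574. -60.  56.] [271. 200.]
top truck 0.76 [697. 288.  32.] [161. 176.]
top truck 0.2 [799. -35.  26.] [255. 137.]
0.6 [ 199.00639267 -485.81331674  303.91503727] [ 1.23422184e-05  9.81163759e-01  1.93177842e-01 -1.15199826e-05] 85.48401654377925
```

View pics/s.png

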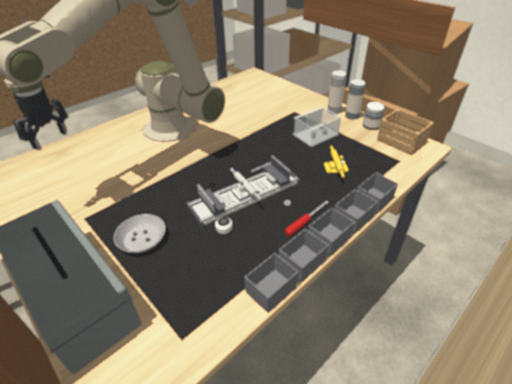

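View pics/t.png

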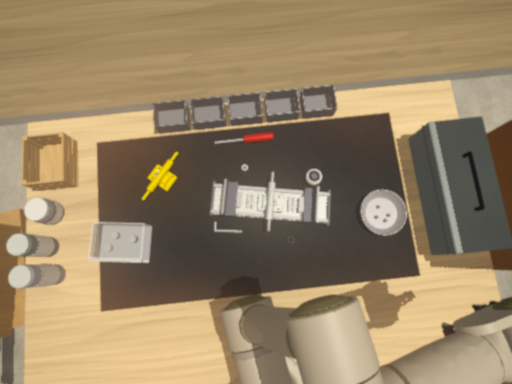

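The scene view shows the silver truck in the cradle at about (243,186), with a keeper plate on each side. The yellow look-alike is at (335,164) in scene and (161,176) in top, so I choose the silver one at (271,200) in top. Next I'll look at a close crop.

```bash
python3 - <<'E'
import cv2,numpy as np
t=cv2.imread("pics/t.png")[170:235,200:340];s=cv2.imread("pics/s.png")[145:230,175:310]
t=cv2.resize(t,(700,325),interpolation=cv2.INTER_CUBIC);s=cv2.resize(s,(0,0),fx=3.2,fy=3.2,interpolation=cv2.INTER_CUBIC)
o=np.zeros((600,700,3),np.uint8);o[:325]=t;o[328:328+s.shape[0],:s.shape[1]]=s[:272,:700];cv2.imwrite("pics/c.png",o)
E
```

```text
(no output)
```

View pics/c.png

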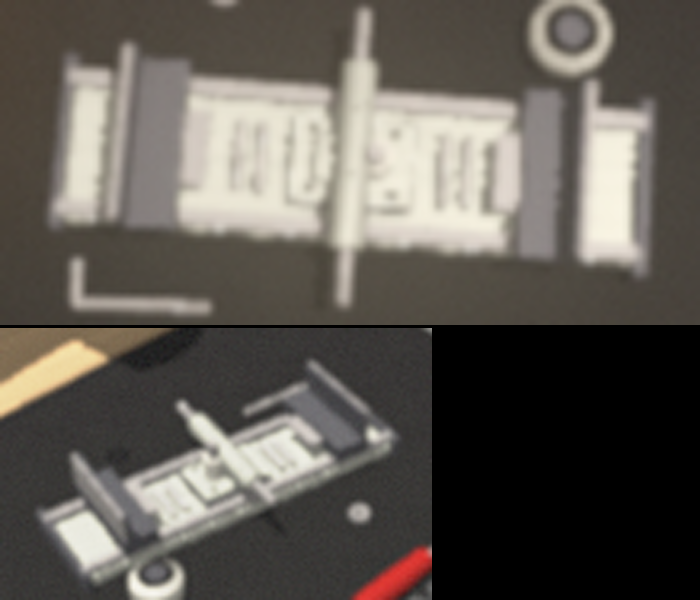

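The crop confirms it: the silver truck sits mid-cradle. The left keeper's plate top is at crop x of about 105–130 and the right one's at about 580–597. I'll turn these edges into positions.

```bash
python3 - <<'E'
from h import *
f=lambda x,y,z:ray("top",(200+x/5-.4,170+y/5-.4),z)
g=lambda x,y,z:ray("scene",(175+x/3.2-.34,145+(y-328)/3.2-.34),z)
P=dict(Lt=f(70,52,25),Lb=f(52,227,25),Rt=f(653,98,25),Rb=f(642,274,25))
for k,v in P.items():print(k,v.round(1))
c=sum(P.values())/4; ya=(P["Lt"]+P["Lb"]-P["Rt"]-P["Rb"])/2;L=np.linalg.norm(ya);ya/=L;xa=np.array([ya[1],-ya[0],0])
print("c",c.round(1),"len",L,"yaw",np.arctan2(-ya[0],ya[1]),"wid",np.linalg.norm(P["Lt"]-P["Lb"]))
def cl(n,p):print(n,p.round(1),"cradle xy",((p-c)@xa).round(1),((p-c)@ya).round(1))
for n,p in dict(LpoutT=f(120,42,80),LpoutB=f(104,222,80),RpoutT=f(598,82,80),RpoutB=f(585,255,80),
 Lbar_in=f(185,145,46),Rbar_in=f(522,175,46),Llip=f(205,160,46),Rlip=f(498,175,46),
 sLt=g(310,360,80),sLb=g(393,432,80),sRt=g(74,455,80),sRb=g(125,540,80),hex=f(75,262,3),hex2=f(70,305,3),hex3=f(210,305,3),wheel=f(570,35,32),ax=f(365,12,49),ax2=f(343,305,49)).items():cl(n,p)
for r,ccc in(("right_face","scene"),("left_face","scene")):
  pass
from scipy.spatial.transform import Rotation as Ro
s=state();q=s["tool_rot"];print(Ro.from_quat([q[1],q[2],q[3],q[0]]).as_matrix().round(3))
E
```

```text
Lt [666.3 117.2  25. ]
Lb [552.  138.7  25. ]
Rt [ 594.3 -260.6   25. ]
Rb [ 480.8 -236.5   25. ]
c [573.3 -60.3  25. ] len 383.20471940533076 yaw -0.18796165058651737 wid 116.336272153634
LpoutT [656.6  80.3  80. ] cradle xy 55.5 153.7
LpoutB [544.1 100.5  80. ] cradle xy -58.8 152.5
RpoutT [ 598.7 -215.6   80. ] cradle xy 53.9 -147.8
RpoutB [ 491.9 -192.2   80. ] cradle xy -55.4 -144.8
Lbar_in [592.6  47.1  46. ] cradle xy -1.1 109.1
Rbar_in [ 550.1 -165.3   46. ] cradle xy -3.3 -107.4
Llip [581.5  35.3  46. ] cradle xy -9.8 95.5
Rlip [ 551.7 -150.    46. ] cradle xy -4.5 -92.1
sLt [544.2  97.6  80. ] cradle xy -58.1 149.7
sLb [695.9  67.8  80. ] cradle xy 96.5 148.7
sRt [ 493.2 -192.5   80. ] cradle xy -54.0 -144.8
sRb [ 627.2 -231.4   80. ] cradle xy 84.8 -158.0
hex [530.3 128.    3. ] cradle xy -77.4 176.9
hex2 [502.7 133.6   3. ] cradle xy -105.7 177.3
hex3 [492.8  42.6   3. ] cradle xy -98.3 86.1
wheel [ 640.7 -211.    32. ] cradle xy 94.3 -135.5
ax [666.6 -77.7  49. ] cradle xy 94.9 0.3
ax2 [479.9 -41.9  49. ] cradle xy -95.3 0.7
[[ 0.925  0.379 -0.   ]
 [ 0.379 -0.925 -0.   ]
 [-0.     0.    -1.   ]]
```

>>> apply_moves --pt "-1 4.57 -1.16 0 0 0 -0.142" --pt "-1 4.68 -0.5 0 0 0 -0.142" --pt "-1 4.71 0.17 0 0 0 -0.142" --pt "-1 4.63 0.83 0 0 0 -0.142" --pt "-1 4.47 1.48 0 0 0 -0.142" --pt "-1 4.22 2.1 0 0 0 -0.142" --pt "-1 3.88 2.68 0 0 0 -0.142" --pt "-1 3.46 3.2 0 0 0 0"

```text
t: 1.4
ee_pos: [503.4, -260.2, 304.0]
tool_rot: [0.0, 0.769, 0.639, 0.0]
ft_force: [-0.8, -1.3, 1.0]
gripper_width: 0.1
grip_force: 0.0
```

```bash
cat >> h.py <<'E'
from scipy.spatial.transform import Rotation as Ro
C=np.array([573.3,-60.3]);YA=np.array([.1869,.9824]);XA=np.array([.9824,-.1869])
def rep(tx=None,ty=None,z=None):
    s=state();q=s["tool_rot"];M=Ro.from_quat([q[1],q[2],q[3],q[0]]).as_matrix();p=np.array(s["ee_pos"])
    d=p[:2]-C;f=np.array(s["ft_force"])
    print("t",round(s["t"],2),"pos",p.round(1),"cradle",(d@XA).round(1),(d@YA).round(1),"yaw",np.arctan2(M[1,0],M[0,0]).round(3),"z",M[:,2].round(3),"F cradle",(f[:2]@XA).round(1),(f[:2]@YA).round(1),f[2].round(1),"w",round(s["gripper_width"],1))
    if tx is not None:
        g=C+tx*XA+ty*YA;print("tool shift cm",(M.T@(np.array([*g,z])-p)/10).round(2))
E
python3 -c "
from h import *
rep(0,-177,304)"
```

```text
t 1.4 pos [ 503.4 -260.2  304. ] cradle -31.3 -209.5 yaw 1.387 z [ 0. -0. -1.] F cradle -0.6 -1.5 1.0 w 0.1
tool shift cm [3.23 3.15 0.  ]
```

>>> apply_moves --pt "-1 3.2 3.15 0 0 0 0.004" --pt "-1 0 0 0 0 0 0" --pt "-1 0 0 0 0 0 0"

```text
t: 1.7
ee_pos: [539.2, -235.6, 303.5]
tool_rot: [-0.0, 0.771, 0.637, -0.0]
ft_force: [0.5, -0.8, -0.9]
gripper_width: -0.1
grip_force: 0.0
```

```bash
python3 -c "
from h import *
rep(0,-177,138)"
```

```text
t 1.7 pos [ 539.2 -235.6  303.5] cradle -0.7 -178.6 yaw 1.38 z [-0.001  0.    -1.   ] F cradle 0.6 -0.7 -0.9 w -0.1
tool shift cm [ 0.16  0.08 16.55]
```

>>> apply_moves --pt "-1 0 0 4 0 0 0" --pt "-1 0 0 4 0 0 0" --pt "-1 0 0 4 0 0 0" --pt "-1 0 0 2.5 0 0 0" --pt "-1 0 0 2 0 0 0" --pt "-1 0 0 0 0 0 0" --pt "-1 0 0 0 0 0 0"

```text
t: 2.4
ee_pos: [538.6, -237.0, 139.8]
tool_rot: [0.0, 0.772, 0.636, 0.0]
ft_force: [-0.3, -0.5, 0.9]
gripper_width: -0.1
grip_force: 0.0
```

```bash
python3 - <<'E'
from h import *
rep(0,-157,138)
t=get_image("top")[170:250,230:340];s=get_image("scene")[145:235,175:310]
t=cv2.resize(t,None,fx=3.4,fy=3.4,interpolation=2);s=cv2.resize(s,None,fx=3.2,fy=3.2,interpolation=2)
o=np.zeros((600,440,3),np.uint8);o[:t.shape[0],:t.shape[1]]=t;o[290:290+s.shape[0],:s.shape[1]]=s;cv2.imwrite("pics/d.png",o[:,:,::-1])
E
```

```text
t 2.4 pos [ 538.6 -237.   139.8] cradle -1.1 -180.1 yaw 1.378 z [ 0. -0. -1.] F cradle -0.2 -0.6 0.9 w -0.1
tool shift cm [2.31 0.09 0.18]
```

View pics/d.png

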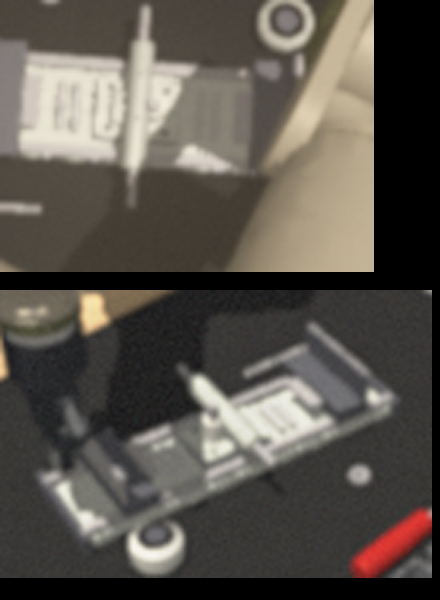

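>>> apply_moves --pt "-1 0.7 0.05 0 0 0 -0.003" --pt "-1 0.7 0.05 0 0 0 0" --pt "-1 0.6 0 0 0 0 0" --pt "-1 0.6 0 0 0 0 0" --pt "-1 0.6 0 0 0 0 0" --pt "-1 0.6 0 0 0 0 0" --pt "-1 0.6 0 0 0 0 0" --pt "-1 0.6 0 0 0 0 0"

```text
t: 3.3
ee_pos: [549.4, -186.8, 138.9]
tool_rot: [0.0, 0.771, 0.637, 0.0]
ft_force: [0.3, -1.6, 1.5]
gripper_width: -0.6
grip_force: 0.6
```

```bash
python3 - <<'E'
from h import *
rep(0,-106,138)
for i in range(3):
  for c in("scene",):
    get_image(c)
    for r in spot_in(c,"right_face")[:1]+spot_in(c,"right_bar")[:1]:
      w=world(c,r["at"]);print(c,r["p"],((w[:2]-C)@XA).round(),((w[:2]-C)@YA).round(1),w[2].round())
  break
s=get_image("scene")[145:235,175:310]
cv2.imwrite("pics/e.png",cv2.resize(s,None,fx=5,fy=5,interpolation=2)[:,:,::-1])
E
```

```text
t 3.3 pos [ 549.4 -186.8  138.9] cradle 0.2 -128.7 yaw 1.382 z [ 0. -0. -1.] F cradle 0.6 -1.6 1.5 w -0.6
tool shift cm [ 2.27 -0.02  0.09]
scene 0.62 28.0 -107.3 45.0
scene 0.77 28.0 -106.7 43.0
```

View pics/e.png

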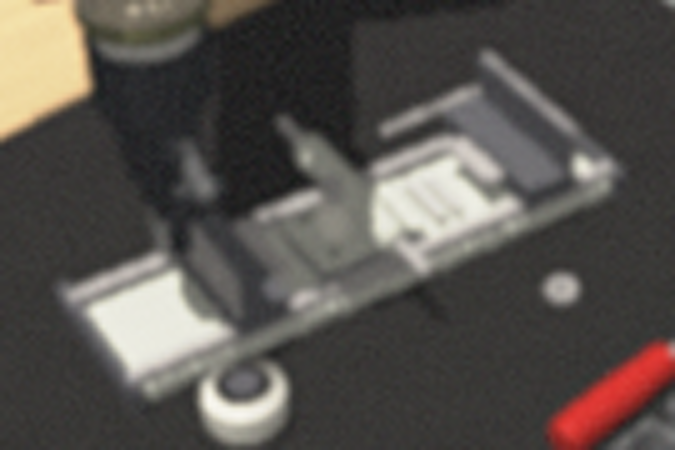

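>>> apply_moves --pt "-1 0.3 0 0 0 0 0" --pt "-1 0.3 0 0 0 0 0" --pt "-1 0.2 0 0 0 0 0" --pt "-1 0 0 0 0 0 0"

```text
t: 3.9
ee_pos: [550.8, -179.1, 138.8]
tool_rot: [-0.0, 0.771, 0.637, 0.0]
ft_force: [-0.4, 0.2, 0.7]
gripper_width: 0.2
grip_force: 0.0
```

>>> apply_moves --pt "-1 0.2 0 0 0 0 0" --pt "-1 0 0 0 0 0 0"

```text
t: 4.1
ee_pos: [551.2, -177.2, 138.9]
tool_rot: [-0.0, 0.771, 0.637, 0.0]
ft_force: [0.1, 0.0, 0.3]
gripper_width: -0.1
grip_force: 0.0
```

>>> apply_moves --pt "-1 0.2 0 0 0 0 0" --pt "-1 0 0 0 0 0 0"

```text
t: 4.3
ee_pos: [551.6, -175.2, 138.9]
tool_rot: [-0.0, 0.771, 0.637, 0.0]
ft_force: [0.0, 0.5, 0.3]
gripper_width: -0.1
grip_force: 0.0
```

>>> apply_moves --pt "-1 0.2 0 0 0 0 0" --pt "-1 0 0 0 0 0 0"

```text
t: 4.5
ee_pos: [552.0, -173.3, 138.9]
tool_rot: [-0.0, 0.771, 0.637, 0.0]
ft_force: [0.1, -0.5, 0.3]
gripper_width: -0.1
grip_force: 0.0
```

>>> apply_moves --pt "-1 0.2 0 0 0 0 0" --pt "-1 0 0 0 0 0 0"

```text
t: 4.7
ee_pos: [552.4, -171.3, 138.9]
tool_rot: [-0.0, 0.771, 0.637, 0.0]
ft_force: [-0.7, -0.2, -0.3]
gripper_width: 0.1
grip_force: 0.0
```

>>> apply_moves --pt "-1 0.15 0 0 0 0 0" --pt "-1 0 0 0 0 0 0"

```text
t: 4.9
ee_pos: [552.6, -169.8, 138.9]
tool_rot: [-0.0, 0.771, 0.637, 0.0]
ft_force: [-0.2, -0.5, 0.4]
gripper_width: -0.3
grip_force: 0.0
```

>>> apply_moves --pt "-1 0.15 0 0 0 0 0" --pt "-1 0 0 0 0 0 0"

```text
t: 5.1
ee_pos: [552.8, -168.8, 138.9]
tool_rot: [0.0, 0.771, 0.637, -0.0]
ft_force: [-1.4, -3.1, -0.3]
gripper_width: 0.1
grip_force: 1.7
```

>>> apply_moves --pt "-1 0.15 0 0 0 0 0" --pt "-1 0 0 0 0 0 0"

```text
t: 5.3
ee_pos: [553.0, -167.9, 138.9]
tool_rot: [0.001, 0.771, 0.637, -0.001]
ft_force: [-2.1, -6.4, -0.1]
gripper_width: -0.2
grip_force: 3.4
```

>>> apply_moves --pt "-1 0.15 0 0 0 0 0" --pt "-1 0 0 0 0 0 0"

```text
t: 5.5
ee_pos: [553.3, -166.2, 138.9]
tool_rot: [0.0, 0.771, 0.637, -0.0]
ft_force: [-1.7, -3.0, -0.5]
gripper_width: -0.1
grip_force: 1.8
```

>>> apply_moves --pt "-1 0.1 0 0 0 0 0" --pt "-1 0 0 0 0 0 0"

```text
t: 5.7
ee_pos: [553.6, -164.9, 138.9]
tool_rot: [0.0, 0.771, 0.637, -0.0]
ft_force: [-1.2, -2.7, 0.6]
gripper_width: 0.0
grip_force: 1.7
```

>>> apply_moves --pt "-1 0.1 0 0 0 0 0" --pt "-1 0 0 0 0 0 0"

```text
t: 5.9
ee_pos: [553.9, -163.4, 138.9]
tool_rot: [-0.0, 0.771, 0.637, 0.0]
ft_force: [-0.5, -1.4, -0.2]
gripper_width: -0.2
grip_force: 0.5
```

>>> apply_moves --pt "-1 0.07 0 0 0 0 0" --pt "-1 0 0 0 0 0 0"

```text
t: 6.1
ee_pos: [554.0, -162.6, 138.9]
tool_rot: [-0.0, 0.771, 0.637, 0.0]
ft_force: [0.5, 0.3, 0.3]
gripper_width: 0.1
grip_force: 0.2
```

>>> apply_moves --pt "-1 0.1 0 0 0 0 0" --pt "-1 0 0 0 0 0 0"

```text
t: 6.3
ee_pos: [554.2, -161.6, 138.9]
tool_rot: [-0.0, 0.771, 0.637, 0.0]
ft_force: [0.8, -0.2, 0.1]
gripper_width: 0.0
grip_force: 0.0
```

>>> apply_moves --pt "-1 0.1 0 0 0 0 0" --pt "-1 0 0 0 0 0 0"

```text
t: 6.5
ee_pos: [554.4, -160.7, 138.9]
tool_rot: [-0.0, 0.771, 0.637, 0.0]
ft_force: [0.4, 0.2, 0.8]
gripper_width: 0.2
grip_force: 0.0
```

```bash
python3 - <<'E'
from h import *
rep()
s=get_image("scene")[145:235,175:310]
cv2.imwrite("pics/f.png",cv2.resize(s,None,fx=5,fy=5,interpolation=2)[:,:,::-1])
E
```

```text
t 6.5 pos [ 554.4 -160.7  138.9] cradle 0.2 -102.2 yaw 1.382 z [ 0.  0. -1.] F cradle 0.3 0.2 0.8 w 0.2
```

View pics/f.png

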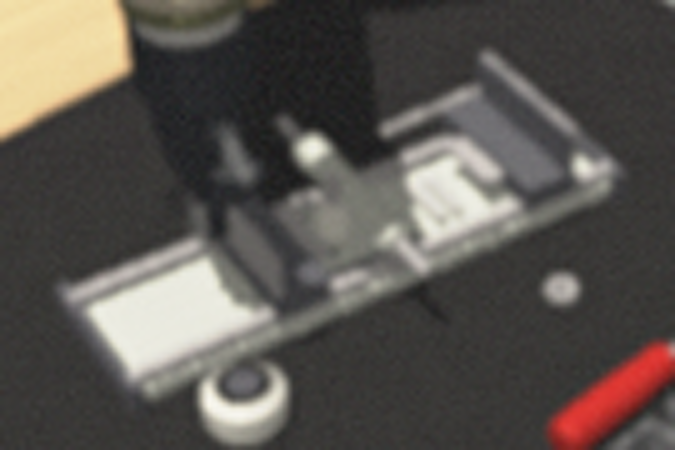

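>>> apply_moves --pt "-1 -2 0 0 0 0 0" --pt "-1 -1.5 0 0 0 0 0" --pt "-1 0 0 -4 0 0 0" --pt "-1 0 0 -4 0 0 0" --pt "-1 0 0 -2 0 0 0" --pt "-1 4 0 0 0 0 0" --pt "-1 4 0 0 0 0 0" --pt "-1 4 0 0 0 0 0"

```text
t: 7.35
ee_pos: [570.3, -76.7, 239.1]
tool_rot: [0.0, 0.771, 0.637, 0.0]
ft_force: [-0.5, -0.2, 1.0]
gripper_width: -0.2
grip_force: 0.0
```

>>> apply_moves --pt "-1 4 0 0 0 0 0" --pt "-1 4 0 0 0 0 0" --pt "-1 4 0 0 0 0 0" --pt "-1 4 0 0 0 0 0" --pt "-1 4 0 0 0 0 0" --pt "-1 0 0 0 0 0 0" --pt "-1 0 0 0 0 0 0"

```text
t: 8.05
ee_pos: [607.9, 119.1, 238.6]
tool_rot: [-0.0, 0.77, 0.638, -0.0]
ft_force: [-0.7, 0.2, -0.4]
gripper_width: 0.1
grip_force: 0.0
```

```bash
python3 - <<'E'
from h import *
rep(0,183,139)
s=get_image("scene")[145:235,175:310]
t=get_image("top")[165:235,200:340]
s=cv2.resize(s,(675,300),interpolation=2);t=cv2.resize(t,(600,300),interpolation=2)
o=np.zeros((600,675,3),np.uint8);o[:300]=s;o[300:,:600]=t
cv2.imwrite("pics/g.png",o[:,:,::-1])
E
```

```text
t 8.05 pos [607.9 119.1 238.6] cradle 0.4 182.7 yaw 1.383 z [-0. -0. -1.] F cradle -0.7 0.1 -0.4 w 0.1
tool shift cm [ 0.03 -0.04  9.96]
```

View pics/g.png

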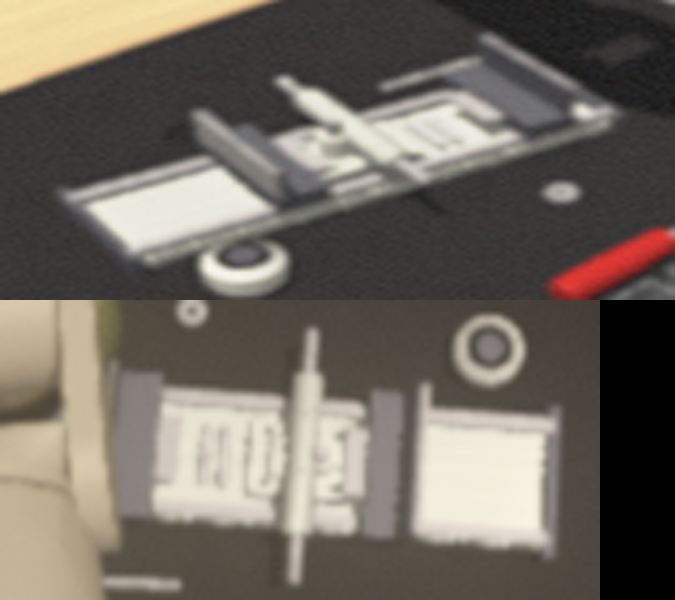

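```bash
python3 - <<'E'
from h import *
f=lambda x,y,z:((ray("top",(200+x/4.286-.4,165+(y-300)/4.286-.4),z)[:2]-C)@YA).round(1)
print("plate",f(431,383,80),"plate bot",f(417,545,80),"bar in",f(370,460,46),"lip",f(346,460,46))
E
```

```text
plate -87.9 plate bot -84.6 bar in -49.3 lip -31.4
```

>>> apply_moves --pt "-1 0.1 0 3 0 0 0" --pt "-1 0 0 3 0 0 0" --pt "-1 0 0 2.5 0 0 0" --pt "-1 0 0 1.5 0 0 0" --pt "-1 0 0 0 0 0 0"

```text
t: 8.65
ee_pos: [607.5, 119.0, 137.3]
tool_rot: [-0.001, 0.771, 0.637, -0.001]
ft_force: [0.3, 0.1, 0.9]
gripper_width: 0.1
grip_force: 0.0
```

Right keeper's lip is at −31 mm against an expected −32, so it's seated. Now the left one.

>>> apply_moves --pt "-1 -0.7 0 0 0 0 0" --pt "-1 -0.7 0 0 0 0 0" --pt "-1 -0.6 0 0 0 0 0" --pt "-1 -0.6 0 0 0 0 0" --pt "-1 -0.6 0 0 0 0 0" --pt "-1 -0.6 0 0 0 0 0" --pt "-1 -0.6 0 0 0 0 0" --pt "-1 -0.6 0 0 0 0 0"

```text
t: 9.45
ee_pos: [598.6, 70.3, 138.9]
tool_rot: [0.0, 0.771, 0.637, 0.0]
ft_force: [0.3, 0.9, 0.6]
gripper_width: 0.6
grip_force: 0.6
```

>>> apply_moves --pt "-1 -0.4 0 0 0 0 0" --pt "-1 -0.3 0 0 0 0 0" --pt "-1 -0.3 0 0 0 0 0" --pt "-1 -0.2 0 0 0 0 0" --pt "-1 0 0 0 0 0 0"

```text
t: 9.95
ee_pos: [596.3, 58.8, 138.8]
tool_rot: [-0.0, 0.771, 0.637, -0.0]
ft_force: [-0.4, -0.2, -0.7]
gripper_width: -0.7
grip_force: 0.0
```

```bash
python3 -c "
from h import *
rep(0,106,138)"
```

```text
t 9.95 pos [596.3  58.8 138.8] cradle 0.3 121.3 yaw 1.382 z [-0. -0. -1.] F cradle -0.4 -0.2 -0.7 w -0.7
tool shift cm [-1.53 -0.03  0.08]
```

>>> apply_moves --pt "-1 -0.2 0 0 0 0 0" --pt "-1 -0.2 0 0 0 0 0" --pt "-1 -0.2 0 0 0 0 0" --pt "-1 0 0 0 0 0 0"

```text
t: 10.35
ee_pos: [595.2, 52.9, 138.8]
tool_rot: [-0.0, 0.771, 0.637, -0.0]
ft_force: [0.2, 0.4, 0.7]
gripper_width: 0.0
grip_force: 0.0
```

>>> apply_moves --pt "-1 -0.2 0 0 0 0 0" --pt "-1 0 0 0 0 0 0"

```text
t: 10.55
ee_pos: [594.9, 50.9, 138.9]
tool_rot: [0.0, 0.771, 0.637, -0.0]
ft_force: [0.1, 0.0, 0.2]
gripper_width: -0.1
grip_force: 0.0
```

>>> apply_moves --pt "-1 -0.15 0 0 0 0 0" --pt "-1 0 0 0 0 0 0"

```text
t: 10.75
ee_pos: [594.7, 50.1, 138.9]
tool_rot: [-0.0, 0.771, 0.637, 0.0]
ft_force: [0.7, 4.8, -0.8]
gripper_width: -0.0
grip_force: 2.2
```

>>> apply_moves --pt "-1 -0.15 0 0 0 0 0" --pt "-1 0 0 0 0 0 0"

```text
t: 10.95
ee_pos: [594.5, 49.0, 138.9]
tool_rot: [-0.0, 0.771, 0.637, 0.001]
ft_force: [1.9, 6.2, -0.7]
gripper_width: -0.1
grip_force: 3.2
```

>>> apply_moves --pt "-1 -0.15 0 0 0 0 0" --pt "-1 0 0 0 0 0 0"

```text
t: 11.15
ee_pos: [594.1, 47.2, 138.9]
tool_rot: [-0.0, 0.771, 0.637, 0.0]
ft_force: [0.2, 3.5, -0.8]
gripper_width: -0.3
grip_force: 1.5
```

>>> apply_moves --pt "-1 -0.1 0 0 0 0 0" --pt "-1 0 0 0 0 0 0"

```text
t: 11.35
ee_pos: [593.9, 45.9, 138.9]
tool_rot: [-0.0, 0.771, 0.637, 0.0]
ft_force: [0.4, 2.3, -0.4]
gripper_width: 0.3
grip_force: 1.4
```

>>> apply_moves --pt "-1 -0.1 0 0 0 0 0" --pt "-1 0 0 0 0 0 0"

```text
t: 11.55
ee_pos: [593.6, 44.3, 138.9]
tool_rot: [0.0, 0.771, 0.637, -0.0]
ft_force: [-0.6, 0.3, 0.6]
gripper_width: -0.3
grip_force: 0.0
```

>>> apply_moves --pt "-1 -0.1 0 0 0 0 0" --pt "-1 0 0 0 0 0 0"

```text
t: 11.75
ee_pos: [593.5, 43.4, 138.9]
tool_rot: [0.0, 0.771, 0.637, -0.0]
ft_force: [0.7, 0.3, -0.2]
gripper_width: -0.4
grip_force: 0.0
```

Force has dropped to zero. One more 1 mm step to be sure it's past the crest, then retreat and check.

>>> apply_moves --pt "-1 -0.1 0 0 0 0 0" --pt "-1 0 0 0 0 0 0" --pt "-1 2 0 0 0 0 0" --pt "-1 2 0 0 0 0 0" --pt "-1 0 0 -4 0 0 0" --pt "-1 0 0 -4 0 0 0" --pt "-1 0 0 -4 0 0 0" --pt "-1 4 -3 0 0 0 0"

```text
t: 12.55
ee_pos: [581.7, 124.0, 264.3]
tool_rot: [0.004, 0.772, 0.635, 0.004]
ft_force: [0.2, 1.5, -0.6]
gripper_width: -0.1
grip_force: 0.0
```

>>> apply_moves --pt "-1 4 -3 0 0 0 0" --pt "-1 4 -3 0 0 0 0" --pt "-1 4 -3 0 0 0 0" --pt "-1 4 -3 0 0 0 0" --pt "-1 0 0 0 0 0 0" --pt "-1 0 0 0 0 0 0"

```text
t: 13.15
ee_pos: [490.6, 307.4, 258.9]
tool_rot: [0.0, 0.77, 0.638, -0.0]
ft_force: [0.1, 0.1, 0.5]
gripper_width: 0.0
grip_force: 0.0
```

```bash
python3 - <<'E'
from h import *
rep()
s=get_image("scene")[145:230,175:310]
t=get_image("top")[170:235,200:340]
t=cv2.resize(t,(700,325),interpolation=2);s=cv2.resize(s,None,fx=3.2,fy=3.2,interpolation=2)
o=np.zeros((600,700,3),np.uint8);o[:325]=t;o[328:,:s.shape[1]]=s[:272]
cv2.imwrite("pics/i.png",o[:,:,::-1])
E
```

```text
t 13.15 pos [490.6 307.4 258.9] cradle -149.9 345.8 yaw 1.384 z [ 0. -0. -1.] F cradle 0.1 0.1 0.5 w 0.0
```

View pics/i.png

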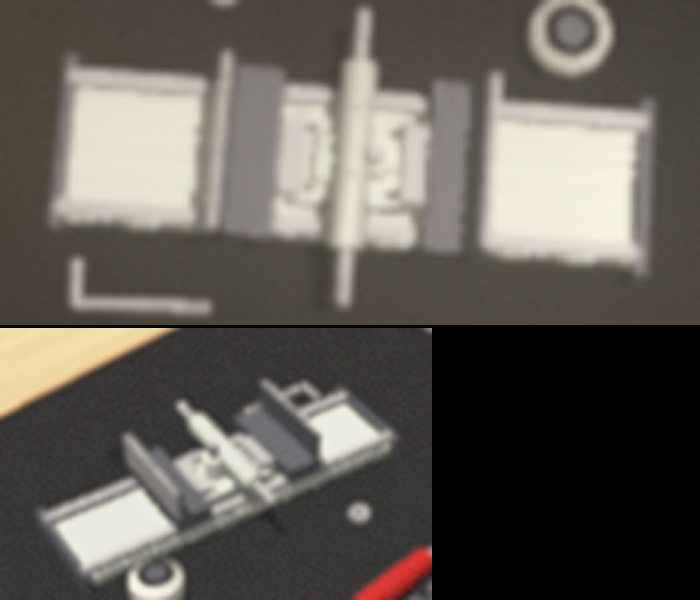

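The picture shows both keepers' lips at crop x 303 and 402, symmetric about the axle at 353 and about 64 mm apart as expected. The truck, hex key and wheel haven't moved.

```bash
python3 -c "
from cell import *
print(close_job())"
```

```text
the job is handed in; nothing more can be done
None
```

I pushed both keepers into their notches and handed the job in at about 13 s. In the last pictures both lips are over the base plate and the truck, hex key and wheel are where they started; the judge's verdict was not shown.

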